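# Clamp the mended soap dish

## Task

The mended soap dish is to be pressed while its glue sets: lift its loose lid off by the knob and set it down flat in the middle of the cork mat, then pump the clamp's trigger until the jaw's sprung pad meets the dish, pushes it against the stop and is pressed in by about 7 mm (5 to 9 mm will do; past 11 mm the dish cracks). Move the jaw only with the trigger, never by pushing the jaw itself, and leave the other things on the shelf alone. Finish while still holding the trigger pulled, because the clamp has no lock and loses its pressure when let go.

Things in the scene. Friction and masses are not known exactly. Their poses are not given: they have to be found in the camera images.
- clamp: One-hand trigger clamp screwed to the shelf. Origin on the shelf, mid-length; x axis = pressing direction, z up. Steel rail 350 x 76 mm, 12 mm high; on it from -x to +x: fixed handle block (x -177 to -155 mm, top 90 mm above the shelf), black head (x -126 to -60, top 62 mm), sliding jaw, soap dish, fixed stop. No lock.
- trigger (a joint): Swing of the trigger lever, rad: 0 = let go (leaning 0.2 rad towards the jaw), 0.40 = pulled to its end stop towards the handle. Pivot across the clamp at x -100 mm, 55 mm above the shelf (clamp frame). Spring return: 2.5 N at the grip bar at rest, 4.5 N pulled, up to 13 N while pressing. A pull drives the jaw forward 39 mm per rad (15 mm a full pull), 25 mm per rad once the pad presses.
- grip_bar: Black round cross bar (a sleeve that can turn) on the trigger's upper end: 14 mm diameter, 40 mm long, across the clamp (its length along the clamp's y), 62 mm from the trigger's pivot. Origin at its centre; at rest this is at x -88 mm, 116 mm above the shelf in the clamp frame, and with the trigger fully pulled at x -112 mm, same height. Free space of at least 35 mm before and behind it.
- jaw: Sliding steel plunger bar (12 x 12 mm) with upright plate 50 x 34 mm, front 3 mm behind the origin, which lies on the bar's axis 34 mm above the shelf. Moves along the clamp's x. As the trigger goes back the jaw stays, held by only 3 N of friction: a pad pressed harder then eases back to 1 to 2.5 mm.
- pad (a joint): How far the sprung pad is pressed in towards the jaw plate, m: 0 = free, 0.014 = end stop. Spring 1.2 N per mm, so 7 mm means 8.4 N.
- pad_face (a point): Centre of the pad's pressing face (rubber plate 50 mm wide, 32 mm high, 6 mm thick, 34 mm above the shelf), 17 mm before the jaw's origin when free.
- anvil: Fixed steel stop at the far end of the clamp, 60 mm wide, top 40 mm above the shelf; its face towards the dish is at x +148 mm in the clamp frame. Origin in that face at the height of the rail's top.
- dish: Turquoise open soap dish standing loose on the rail between pad and stop: 100 mm (along the clamp) x 76 mm x 32 mm high, walls 5 mm. Origin at the centre of its underside. It stands 1 to 5 mm short of the stop, and 8 to 30 mm ahead of the pad.
- lid: Loose turquoise lid lying on the dish: plate 112 x 86 x 5 mm that overhangs the dish all round, with a 4 mm ledge below that drops inside the dish with 3 mm play, and a round knob 20 mm diameter, 30 mm high on top. Origin at the centre of the ledge's underside (28 mm above the dish's origin while on it); plate's top at +9 mm, knob's top at +39 mm.
- lid_knob (a point): Middle of the lid's knob: 27 mm above the lid's origin.
- mat: Flat cork mat fixed on the shelf, 120 x 140 mm, 4 mm thick, to the left or right of the clamp. Origin at the centre of its underside.
- mirror: Small round mirror on a stand, 168 mm tall, foot 90 mm diameter; stands on the other side of the clamp from the mat. Origin under its foot. Leave alone.
- swabs: Closed round swab container, 76 mm diameter, 85 mm tall. Origin under its centre. Leave alone.
- face_brush: Silicone face brush lying flat on the far side of the clamp, about 137 x 54 x 18 mm. Origin on its underside. Leave alone.
- soap_bar: Bar of soap, 55 x 85 x 26 mm, behind the clamp. Origin under its centre. Leave alone.
- shampoo: Bottle, 60 mm diameter, 190 mm tall. Origin under its centre. Leave alone.
- tumbler: Ceramic tumbler, 70 mm diameter, 95 mm tall. Origin under its centre. Leave alone.
Mind the look-alikes: they are no part of the job. What is shaped like the lid but blue, orange or pink is not meant.

How it is judged:
By the outcome, as a careful person would: the job done as asked, in the order asked, and still so for the second after the job is handed in, while the arm keeps its last pose, push and grip.
It also fails if it takes over 67 s, if anything falls off the work surface, if the arm or the gripper's body presses on something with over 40 N, if the wrist force passes 120 N, or if a joint passes its speed limit or range.

## Robot

A 6-joint arm with a two-finger parallel gripper is mounted at the origin on the work surface. World frame = base frame: x ahead of the robot, y to its left, z up, the work surface at z = 0. Lengths are in m, angles in degrees, forces in N, time in s.
With the tool pointing down it reaches from about 0.375 to 0.925 m from the base axis. Payload 5.7 kg.
Tool frame: the origin (TCP) lies midway between the tips of the shut fingers; the grasp point (between the pads) lies 19 mm behind it (ctrl.pinch_z is the z of the grasp point in the tool frame, in m); z points along the fingers, y is the line along which they close (so a half turn about z gives the same grasp; the last joint's range is limited). The gripper opens to 88 mm and grips with 3 to 60 N. Pads are 20 mm wide; open, the fingers measure 115 mm over their backs; the gripper's body (75 mm by 178 mm) begins 61 mm behind the grasp point.
Start: joints at [-76.897, 20.558, 86.54, -0, 72.909, -6.595], TCP at [0.202, -0.565, 0.223] pointing down, gripper open.
Joint ranges: [-170.27, 170.27], [-57.76, 135], [12.27, 136.19], [-55.21, 235.2], [11.17, 155.16], [-170.74, 170.74]. Speed limits (degrees/s): [136.94, 136.94, 180, 180, 180, 180].

## Interface

Orientations are given as [roll, pitch, yaw] about the fixed x, y, z axes, in that order (R = Rz(yaw) Ry(pitch) Rx(roll)).
In Python, from station import monitor, vision, order, ctrl gives the robot as it stands. The module is installed in compiled form; this text tells all that it offers.
- The arm moves only by the tool play_rows, never from a script. Its arguments are lists of equal length, an entry for each row: "dp": the shift along the tool's x, y, z in mm, a list of three; "twist": the turn about the tool's z in rad; "fingers": the opening, from -1 (shut) to 1 (fully open). In form: {"dp": [[dx, dy, dz], ...], "twist": [twist, ...], "fingers": [fingers, ...]}. A call has 1 to 20 rows; each row shifts and turns the commanded pose from where the row before left it, along the tool's axes as they then stand; what a row does not reach is not made up. A row lasts 1/12 s, in which the tool goes at most 41.7 mm and 7.16 degrees, less where a joint would pass 70% of its speed; a pose out of reach is approached as far as the arm can. A call is refused whole if a number of a shift passes 41.7 or a number of a turn 0.125, either way. A call with a gripper value outside its range is refused whole. The fingers move at their own pace and stop on an object; "force" is the grip in N (left out, the last holds). Time passes only in rows, so rows that do not move let the fingers close. It gives the time, the measured TCP pose, the force, the opening and the grip force at its end, in the units of the state.
- monitor.read_state(): the state, without advancing time (a new reading comes with each control period).
- vision.get_image(name): name is "scene" or "top"; returns (picture, depth): 400x640x3 uint8, red, green, blue; 400x640 float32, m along the optical axis (not along the pixel's ray), 0 where there is no reading.
- vision.camera_info(name): a dict with "fx", "fy", "cx", "cy" (pixels), "R" (3x3) and "t" (3): a world point X has camera coordinates R X + t. Camera axes: x right, y down, z forward; pixel columns grow to the right and rows downward; lengths in m; the calibration is good to about 2 mm. A picture is of the moment at which its call begins. camera_info takes no time and is no camera call.
- order.finish_job(): hands the job in; it is judged then, once.
Trained networks look in the newest picture that a camera, given by its name, has taken for a name from the list of things; names that differ only in an ending like _2 or _b are one class to them, and where a whole thing is asked for, a point or a joint stands for the part that bears it (a point fixed in the world has none). Each returns a list of dicts, best first, with "score" (0 to 1); they miss things now and then, are a little off and sometimes report something else, mostly with a low value. They report only what shows in the picture. A call takes as long as a camera call. They do not tell look-alikes from the thing itself.
- vision.search_frame(name, camera): "bbox" ([left, top, right, bottom] in pixels, round what is visible of it).
- vision.outline_of(name, camera): "pixels" (400x640 bool, what is visible of it) and "bbox" ([left, top, right, bottom] in pixels, round what is visible of it).
The state is a dict: "time_s": time; "q": joint angles; "dq": joint speeds; "tau": joint torques, N m; "tool_pos": TCP position; "tcp_rot": TCP orientation; "contact_force": force on the tool from outside, world axes, zero at the start; "wrist_torque": the same for the moment, N m; "width": opening from 0.0 (shut) to 1.0 (fully open); "grasp_force": force on a finger pad.
Only numpy, scipy, OpenCV 4.12 (cv2) and the standard library are available. Lean on these libraries where they do the work, as an engineer would, in place of code of your own. Each camera call takes 0.05 s, during which the arm holds its last target. There are 200 camera calls.

## Working session

There is one attempt and no reset: what is moved stays moved. The work goes in short steps, Python scripts to look and compute and a tool call to move; the robot and the scene stay as the last step left them, time stands still between calls to the robot, and variables do not carry over. Pictures are saved under pics/ and viewed, at most 10 in all, crops included, and the job is handed in when it is done.

Besides the shell and the picture viewer there is one more tool, called after "Call:" as name(argument=value, ...) on one line, values as JSON. play_rows: Moves the arm, as the interface text tells. Its arguments: {"type":"object","properties":{"dp":{"type":"array","items":{"type":"array","items":{"type":"number"}}},"twist":{"type":"array","items":{"type":"number"}},"fingers":{"type":"array","items":{"type":"number"}},"force":{"type":"number"}},"required":["dp","twist","fingers"]}

```bash
mkdir -p pics
cat > h.py <<'E'
import numpy as np, cv2
from station import monitor, vision, order, ctrl
def pts(cam,depth):
    c=vision.camera_info(cam); v,u=np.mgrid[0:400,0:640]
    P=np.stack([(u-c['cx'])/c['fx']*depth,(v-c['cy'])/c['fy']*depth,depth],-1)
    return (P-np.array(c['t']))@np.array(c['R'])
def proj(cam,X):
    c=vision.camera_info(cam); p=np.array(c['R'])@np.array(X)+np.array(c['t'])
    return c['fx']*p[0]/p[2]+c['cx'],c['fy']*p[1]/p[2]+c['cy']
E
python3 - <<'E'
from h import *
im={}
for c in("scene","top"):
    p,d=vision.get_image(c); np.savez(f'{c}0.npz',p=p,d=d)
    cv2.imwrite(f'pics/{c}0.png',p[...,::-1]); W=pts(c,d)
    for n in ["lid","lid_knob","mat","grip_bar","dish","anvil","clamp","jaw"]:
        for r in vision.outline_of(n,c)[:3]:
            m=r['pixels']&(d>0)
            if m.sum(): print(c,n,round(r['score'],2),np.round(r['bbox']),np.round(np.median(W[m],0),3),np.round(np.percentile(W[m],98,axis=0),3),np.median(p[m],0))
s=monitor.read_state();print(s,ctrl.pinch_z)
E
```

```text
scene lid 0.93 [302. 179. 344. 200.] [ 0.358 -0.108  0.009] [ 0.395 -0.059  0.038] [222.  99.  33.]
scene lid 0.84 [361. 193. 400. 217.] [0.357 0.09  0.009] [0.398 0.141 0.038] [ 26.  64. 155.]
scene lid 0.74 [326. 205. 378. 237.] [0.51  0.097 0.049] [0.547 0.146 0.078] [ 46. 150. 140.]
scene lid_knob 0.9 [326. 208. 378. 233.] [0.511 0.096 0.049] [0.548 0.144 0.078] [ 46. 150. 140.]
scene lid_knob 0.69 [357. 275. 400. 337.] [0.744 0.286 0.066] [0.762 0.315 0.095] [123. 113. 101.]
scene lid_knob 0.65 [417. 217. 460. 239.] [0.346 0.269 0.009] [0.397 0.313 0.038] [219. 111. 136.]
scene mat 0.84 [402. 250. 473. 299.] [0.51  0.332 0.003] [0.564 0.395 0.006] [166. 119.  72.]
scene mat 0.41 [326. 207. 382. 234.] [0.51  0.097 0.049] [0.547 0.146 0.078] [ 46. 150. 140.]
scene grip_bar 0.47 [285. 172. 299. 182.] [ 0.521 -0.088  0.12 ] [ 0.54  -0.084  0.123] [22. 22. 20.]
scene dish 0.65 [187. 228. 224. 256.] [ 0.777 -0.157  0.025] [ 0.797 -0.127  0.027] [220. 201. 159.]
scene dish 0.63 [329. 225. 364. 243.] [0.54  0.102 0.027] [0.544 0.143 0.039] [24. 82. 76.]
scene anvil 0.77 [368. 222. 379. 
[... 1662 characters left out ...]
.054] [117. 112. 103.]
{'time_s': 0.9, 'q': array([-7.68958158e+01,  2.05571037e+01,  8.65398733e+01, -1.39575625e-05,
        7.29077595e+01, -6.59488000e+00]), 'dq': array([-0.00294548,  0.06599118,  0.01175776, -0.00342271,  0.08551202,
        0.02015317]), 'tau': array([ 1.72445762e-03, -5.15316474e+01, -2.71130794e+01,  6.77023572e-02,
        2.44470203e-02, -3.59254352e-05]), 'tool_pos': array([ 0.20223308, -0.56486206,  0.22262706]), 'tcp_rot': array([-1.79995293e+02, -5.30726301e-04,  1.96990683e+01]), 'contact_force': array([ 0.37278481, -0.33718862,  0.71857589]), 'wrist_torque': array([0.00136359, 0.0201348 , 0.0364914 ]), 'grasp_force': 0.0, 'width': 0.9995277339550958} -0.0187
```

View pics/scene0.png

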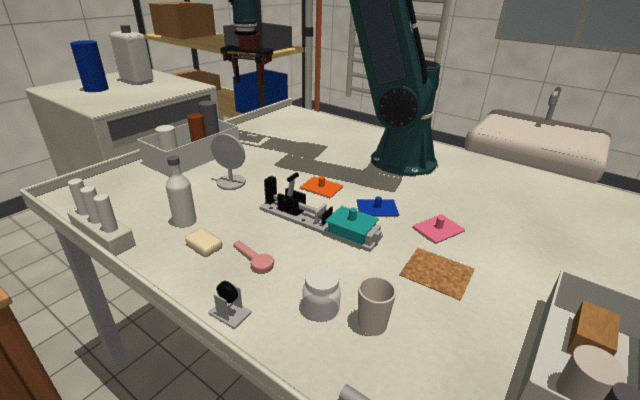

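View pics/top0.png

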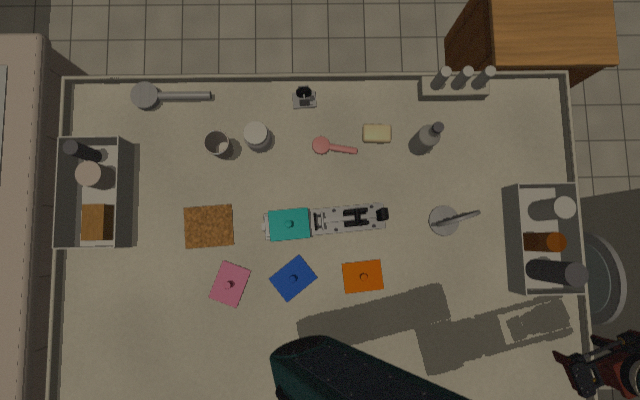

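Candidates for the lid, in the top picture: turquoise (290,224) on the clamp, orange (362,276), blue (293,278) and pink (230,284). Only the turquoise one matches the description and lies on the dish. The mat is at (209,226), the grip bar near (357,217), and the mirror at (445,220). Next I'll measure these precisely and confirm the lid in a crop.

Run:
```python
from h import *
def rect(P): 
    r=cv2.minAreaRect((P[:,:2]*1000).astype(np.float32)); return np.round(r[0],1),np.round(r[1],1),round(r[2],1),len(P)
for c in("scene","top"):
    z=np.load(f'{c}0.npz');p,d=z['p'].astype(int),z['d'];W=pts(c,d)
    hsv=cv2.cvtColor(z['p'],cv2.COLOR_RGB2HSV)
    ok=d>0
    B=lambda x0,x1,y0,y1,z0,z1: ok&(W[...,0]>x0)&(W[...,0]<x1)&(W[...,1]>y0)&(W[...,1]<y1)&(W[...,2]>z0)&(W[...,2]<z1)
    teal=(hsv[...,0]>75)&(hsv[...,0]<100)&(hsv[...,1]>100)
    print(c,'plate',rect(W[B(.4,.6,.0,.2,.043,.056)&teal]),np.median(W[B(.4,.6,.0,.2,.043,.056)&teal],0).round(4))
    k=W[B(.4,.6,.0,.2,.072,.09)]; print('knobtop',k.mean(0).round(4),np.ptp(k,axis=0).round(3),len(k))
    k=W[B(.4,.6,.0,.2,.060,.09)]; print('knob',k.min(0).round(4),k.max(0).round(4))
    print('mat',rect(W[B(.4,.62,.24,.42,-.01,.012)&(hsv[...,1]>90)&(hsv[...,0]<25)]))
    print('rail',rect(W[B(.45,.58,-.2,.2,.008,.017)]))
    g=W[B(.45,.6,-.125,-.05,.105,.14)];print('grip',g.min(0).round(4),g.max(0).round(4),g.mean(0).round(4),rect(g))
    g=W[B(.45,.6,-.20,-.125,.08,.14)];print('handle',rect(g),g.max(0).round(3),g[:,2].min())
    g=W[B(.45,.6,-.2,-.04,.058,.066)];print('headtop',rect(g))
    g=W[B(.45,.6,.145,.2,.036,.045)];print('anvil',rect(g))
    x=z['p'][180:260,250:410] if c=='scene' else z['p'][190:310,190:410]
    x=cv2.resize(x,None,fx=3.2 if c=='top' else 5 ,fy=3.2 if c=='top' else 5,interpolation=cv2.INTER_CUBIC)
    cv2.imwrite(f'pics/crop_{c}.png',x[...,::-1])
```

```text
scene plate (array([504.4,  91.1]), array([ 87.4, 113. ]), 5.0, 787) [0.5126 0.1002 0.0488]
knobtop [0.5059 0.0927 0.0773] [0.019 0.018 0.008] 42
knob [0.4943 0.0837 0.0603] [0.5145 0.1017 0.0804]
mat (array([504.9, 327.6]), array([122.2, 138.6]), 3.7, 2118)
rail (array([523.6,  -6.6]), array([ 73.5, 355.9]), 7.7, 815)
grip [ 0.4996 -0.0954  0.111 ] [ 0.54   -0.0819  0.1243] [ 0.5224 -0.0882  0.119 ] (array([519.8, -88.6]), array([40.5, 12.8]), 1.3, 64)
handle (array([ 527.7, -169.5]), array([31.2, 23.9]), 7.6, 70) [ 0.543 -0.156  0.093] 0.08029812347571176
headtop (array([ 522.3, -120.5]), array([ 49.5, 117.8]), 5.9, 162)
anvil (array([505.2, 157.4]), array([24.2, 71.7]), 89.9, 111)
top plate (array([502.7,  89.8]), array([ 83.4, 111.2]), 4.7, 1143) [0.5017 0.0892 0.0493]
knobtop [0.5036 0.0894 0.0791] [0.017 0.016 0.01 ] 43
knob [0.4958 0.0813 0.0749] [0.5124 0.0976 0.0852]
mat (array([503.9, 326.3]), array([119.7, 141.8]), 3.7, 1984)
rail (array([513. , -10.7]), array([ 75.9, 349.9]), 4.7, 1208)
grip [ 0.5008 -0.0991  0.1153] [ 0.5376 -0.0857  0.1256] [ 0.5193 -0.0922  0.1216] (array([519.2, -92.4]), array([13.4, 36.9]), 89.5, 78)
handle (array([ 525.6, -170.7]), array([22.1, 32.6]), 88.3, 102) [ 0.542 -0.16   0.095] 0.08047754595575886
headtop (array([ 521.8, -113. ]), array([48.7, 95.5]), 4.7, 173)
anvil (array([500.6, 156.8]), array([61.6, 22.2]), 3.7, 108)
```

View pics/crop_scene.png

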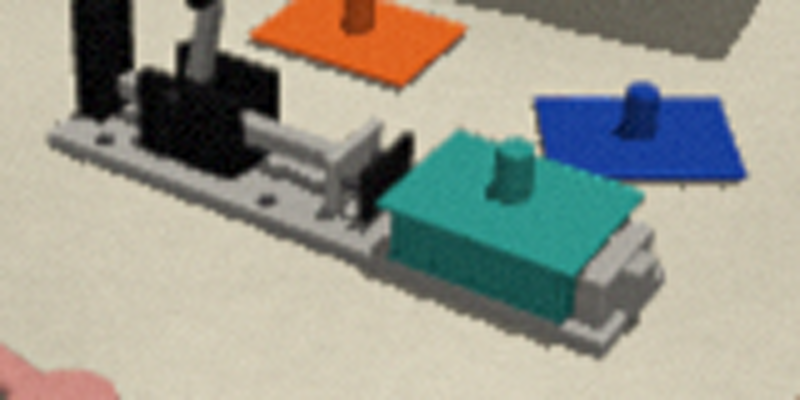

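Confirmed: in the crop the turquoise lid's knob is at (512,170), lying on the dish against the stop. Lid knob is at about (0.504, 0.091) with its top at 0.079; clamp yaw is about 94.7°, origin (0.512, -0.004); mat centre is (0.504, 0.327). All of these agree with the sizes given.

Call:
play_rows(dp=[[0, 0, 0], [0, 0, 0], [0, 0, 0], [10, -18, 0], [19.5, -34.5, 0], [19.5, -34.5, 0], [19.5, -34.5, 0], [19.5, -34.5, 0], [19.5, -34.5, 0], [19.5, -34.5, 0], [19.5, -34.5, 0], [19.5, -34.5, 0], [19.5, -34.5, 0], [19.5, -34.5, 0], [19.5, -34.5, 0], [19.5, -34.5, 0], [19.5, -34.5, 0], [19.5, -34.5, 0], [19.5, -34.5, 0], [19.5, -34.5, 0]], twist=[0.125, 0.125, 0.0135, 0, 0, 0, 0, 0, 0, 0, 0, 0, 0, 0, 0, 0, 0, 0, 0, 0], fingers=[1, 1, 1, 0.2, 0.2, 0.2, 0.2, 0.2, 0.2, 0.2, 0.2, 0.2, 0.2, 0.2, 0.2, 0.2, 0.2, 0.2, 0.2, 0.2], force=20)

```text
time_s: 2.57
tool_pos: [0.478, 0.0312, 0.223]
tcp_rot: [180.0, -0.0, 4.8]
contact_force: [0.6, -0.8, 0.3]
width: 0.6
grasp_force: 0.0
```

Call:
play_rows(dp=[[0, 0, 0], [0, 0, 0]], twist=[0, 0], fingers=[0.2, 0.2])

```text
time_s: 2.73
tool_pos: [0.478, 0.0309, 0.2227]
tcp_rot: [180.0, -0.0, 5.0]
contact_force: [-0.3, -0.9, 0.4]
width: 0.599
grasp_force: 0.0
```

Call:
play_rows(dp=[[15.6, -28.6, 0], [15.6, -28.6, 0], [0, 0, 40], [0, 0, 40], [0, 0, 30], [0, 0, 0]], twist=[0.005, 0, 0, 0, 0, 0], fingers=[0.2, 0.2, 0.2, 0.2, 0.2, 0.2])

```text
time_s: 3.23
tool_pos: [0.499, 0.087, 0.1078]
tcp_rot: [-180.0, 0.6, 4.4]
contact_force: [-1.1, 0.1, -0.2]
width: 0.602
grasp_force: 0.0
```

Run:
```python
from h import *
p,d=vision.get_image("scene"); s=monitor.read_state(); print(s['tool_pos'],s['tcp_rot'],proj('scene',s['tool_pos']))
W=pts('scene',d)
k=W[(d>0)&(abs(W[...,0]-.504)<.03)&(abs(W[...,1]-.09)<.03)&(W[...,2]>.055)&(W[...,2]<.09)]
print(k.mean(0),k.min(0),k.max(0),len(k))
x=cv2.resize(p[110:260,260:420],None,fx=4,fy=4,interpolation=cv2.INTER_CUBIC);cv2.imwrite('pics/near.png',x[...,::-1])
```

```text
[0.50093957 0.08711334 0.11038674] [-179.99889513    0.42554163    4.32042074] (np.float64(352.628570438615), np.float64(197.1099229709503))
[0.50752519 0.09373012 0.07019729] [0.49642529 0.08256663 0.05510313] [0.51502694 0.10224957 0.08034284] 86
```

View pics/near.png

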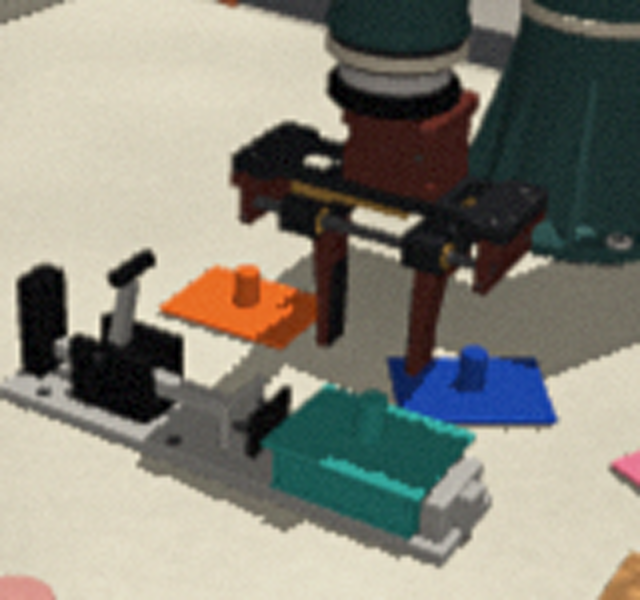

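The picture shows the fingers straddling the turquoise knob (crop 370,410). Next: descend and grip.

Call:
play_rows(dp=[[3.5, -4, 28], [0, 0, 20], [0, 0, 8], [0, 0, 0]], twist=[0, 0, 0, 0], fingers=[0.2, 0.2, 0.2, 0.2])

```text
time_s: 3.62
tool_pos: [0.5072, 0.092, 0.0569]
tcp_rot: [180.0, 0.1, 4.3]
contact_force: [0.1, -0.1, 0.1]
width: 0.599
grasp_force: 0.0
```

Call:
play_rows(dp=[[0, 0, 0], [0, 0, 0], [0, 0, 0], [0, 0, 0], [0, 0, 0], [0, 0, 0], [0, 0, 0], [0, 0, 0]], twist=[0, 0, 0, 0, 0, 0, 0, 0], fingers=[-0.2, -0.5, -0.7, -0.8, -0.8, -0.8, -0.8, -0.8])

```text
time_s: 4.28
tool_pos: [0.5077, 0.0929, 0.0573]
tcp_rot: [180.0, -0.1, 4.3]
contact_force: [-0.7, -0.3, 5.9]
width: 0.221
grasp_force: 20.0
```

Call:
play_rows(dp=[[0, 0, -5], [0, 0, -10], [0, 0, -20], [0, 0, -25], [0, 0, 0]], twist=[0, 0, 0, 0, 0], fingers=[-0.8, -0.8, -0.8, -0.8, -0.8], force=25)

```text
time_s: 4.7
tool_pos: [0.5102, 0.0931, 0.1209]
tcp_rot: [180.0, -0.4, 4.3]
contact_force: [1.1, 0.6, -1.0]
width: 0.218
grasp_force: 25.0
```

Call:
play_rows(dp=[[0.8, -10.3, 0], [2, -28, 0], [2.7, -36, 0], [2.7, -36, 0], [2.7, -36, 0], [2.7, -36, 0], [2.2, -30, 0], [1.4, -18, 0], [0.4, -4, 0], [0, 0, 0]], twist=[0, 0, 0, 0, 0, 0, 0, 0, 0, 0], fingers=[-0.8, -0.8, -0.8, -0.8, -0.8, -0.8, -0.8, -0.8, -0.8, -0.8])

```text
time_s: 5.53
tool_pos: [0.506, 0.3292, 0.1156]
tcp_rot: [180.0, 0.1, 4.5]
contact_force: [0.3, -1.0, -0.3]
width: 0.221
grasp_force: 25.0
```

Run:
```python
from h import *
p,d=vision.get_image("scene"); s=monitor.read_state(); print(s['time_s'],s['tool_pos'],s['tcp_rot'],s['contact_force'])
W=pts('scene',d);hsv=cv2.cvtColor(p,cv2.COLOR_RGB2HSV)
teal=(hsv[...,0]>75)&(hsv[...,0]<100)&(hsv[...,1]>100)&(d>0)&(W[...,2]>.08)&(W[...,1]>.2)
P=W[teal]; print(P.min(0),P.max(0),len(P))
for lo in (.08,.09,.1,.105): 
  q=P[P[:,2]>lo]; 
  if len(q)>5: print(cv2.minAreaRect((q[:,:2]*1000).astype(np.float32)),np.median(q[:,2]))
x=cv2.resize(p[130:310,300:500],None,fx=3,fy=3,interpolation=cv2.INTER_CUBIC);cv2.imwrite('pics/mat.png',x[...,::-1])
```

```text
5.5833 [0.50612881 0.32787273 0.11568027] [1.79946003e+02 1.07187405e-01 4.39692978e+00] [-0.13397991 -0.37524119 -0.91492774]
[0.09398987 0.20108668 0.10141597] [0.57477538 0.40194094 0.5577277 ] 6561
((332.384765625, 255.9274444580078), (486.6998596191406, 155.0214080810547), 18.79938507080078) 0.45614464268049965
((332.384765625, 255.9274444580078), (486.6998596191406, 155.0214080810547), 18.79938507080078) 0.45614464268049965
((332.384765625, 255.9274444580078), (486.6998596191406, 155.0214080810547), 18.79938507080078) 0.45614464268049965
((334.24090576171875, 250.43917846679688), (484.7424011230469, 153.91925048828125), 20.422382354736328) 0.4567039871790437
```

View pics/mat.png

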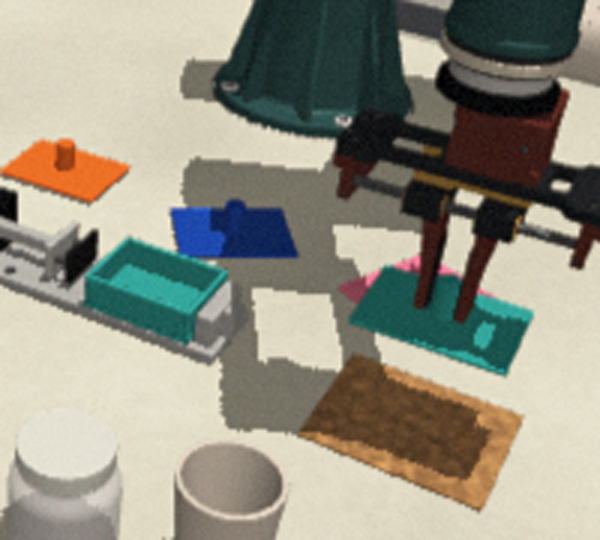

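Lid held level above the mat (crop 440,330), and the dish stays open on the rail. I'll measure the held lid's centre.

Run:
```python
from h import *
for c in("scene","top"):
    p,d=vision.get_image(c);W=pts(c,d);hsv=cv2.cvtColor(p,cv2.COLOR_RGB2HSV)
    P=W[(hsv[...,0]>70)&(hsv[...,0]<100)&(hsv[...,1]>90)&(d>0)&(W[...,2]>.09)&(W[...,2]<.13)&(W[...,1]>.2)]
    print(c,len(P),np.median(P,0), cv2.minAreaRect((P[:,:2]*1000).astype(np.float32)),P.min(0),P.max(0))
s=monitor.read_state();print(s['tool_pos'])
```

```text
scene 1063 [0.51265751 0.33409108 0.10677588] ((504.06427001953125, 327.8578186035156), (85.791748046875, 109.81690216064453), 4.320623397827148) [0.4579141  0.27064799 0.10171491] [0.54946609 0.38549373 0.12993816]
top 389 [0.47105856 0.31661004 0.10780601] ((497.3408508300781, 325.07891845703125), (76.01040649414062, 109.98431396484375), 5.123669624328613) [0.45598009 0.26742738 0.10184841] [0.53611054 0.37730581 0.12476362]
[0.50652081 0.32666388 0.11605214]
```

Call:
play_rows(dp=[[0, 0, 20], [0, 0, 30], [0, 0, 25], [0, 0, 12], [0, 0, 4], [0, 0, 0], [0, 0, 0]], twist=[0, 0, 0, 0, 0, 0, 0], fingers=[-0.8, -0.8, -0.8, -0.8, -0.8, -0.8, -0.8])

```text
time_s: 6.27
tool_pos: [0.508, 0.3277, 0.0266]
tcp_rot: [-180.0, -0.1, 4.3]
contact_force: [0.8, 0.8, -0.7]
width: 0.225
grasp_force: 25.0
```

Call:
play_rows(dp=[[-1.5, 0, 2], [0, 0, 1.5], [0, 0, 1], [0, 0, 0.7], [0, 0, 0]], twist=[0, 0, 0, 0, 0], fingers=[-0.8, -0.8, -0.8, -0.8, -0.8])

```text
time_s: 6.68
tool_pos: [0.5061, 0.328, 0.0214]
tcp_rot: [-180.0, -0.1, 4.3]
contact_force: [-1.1, -0.1, 4.6]
width: 0.221
grasp_force: 25.0
```

Call:
play_rows(dp=[[0, 0, 0], [0, 0, 0], [0, 0, 0], [0, 0, 0], [0, 0, 0], [0, 0, -10], [0, 0, -30], [0, 0, -40], [0, 0, -40], [0, 0, -40], [0, 0, 0]], twist=[0, 0, 0, 0, 0, 0, 0, 0, 0, 0, 0], fingers=[-0.4, -0.1, 0, 0, 0, 0, 0, 0, 0, 0, 0])

```text
time_s: 7.6
tool_pos: [0.5105, 0.3301, 0.1897]
tcp_rot: [-179.7, -0.8, 4.3]
contact_force: [0.9, 0.4, 0.1]
width: 0.501
grasp_force: 0.0
```

Run:
```python
from h import *
for c in("scene","top"):
    p,d=vision.get_image(c);W=pts(c,d);hsv=cv2.cvtColor(p,cv2.COLOR_RGB2HSV)
    P=W[(hsv[...,0]>70)&(hsv[...,0]<100)&(hsv[...,1]>90)&(d>0)&(W[...,2]>.006)&(W[...,2]<.02)&(W[...,1]>.22)]
    print(c,len(P),np.median(P,0), cv2.minAreaRect((P[:,:2]*1000).astype(np.float32)),P.min(0),P.max(0))
    B=lambda x0,x1,y0,y1,z0,z1:W[(d>0)&(W[...,0]>x0)&(W[...,0]<x1)&(W[...,1]>y0)&(W[...,1]<y1)&(W[...,2]>z0)&(W[...,2]<z1)]
    g=B(.45,.6,-.125,-.05,.105,.14);print('grip',g.min(0).round(4),g.max(0).round(4),g.mean(0).round(4))
    P=W[(hsv[...,0]>70)&(hsv[...,0]<100)&(hsv[...,1]>90)&(d>0)&(W[...,2]>.038)&(W[...,2]<.05)&(W[...,1]<.2)&(W[...,1]>0)]
    print('dishrim',cv2.minAreaRect((P[:,:2]*1000).astype(np.float32)),len(P))
    # pad/jaw profile along clamp x
    a=np.radians(94.7);e=np.array([np.cos(a),np.sin(a)]);o=np.array([.512,-.004])
    P=W[(d>0)&(W[...,2]>.036)&(W[...,2]<.054)]; u=(P[:,:2]-o)@e; v=(P[:,:2]-o)@np.array([-e[1],e[0]])
    m=(abs(v)>9)&(abs(v)<28)&(u>-50)&(u<175)
    print(np.histogram(u[m],bins=np.arange(-50,175,5) if 0 else np.arange(-.05,.175,.004))[0])
s=monitor.read_state();print(s['tool_pos'],s['tcp_rot'],s['width'])
```

```text
scene 1126 [0.51050141 0.33451835 0.0123957 ] ((502.54473876953125, 327.72259521484375), (88.37741088867188, 110.78028106689453), 4.648756980895996) [0.45584465 0.27120282 0.00782404] [0.5498155  0.38549583 0.01993316]
grip [ 0.4986 -0.0957  0.1102] [ 0.5402 -0.0827  0.1243] [ 0.522  -0.0882  0.1188]
dishrim ((423.2525939941406, 81.18133544921875), (917.9420166015625, 110.87092590332031), 4.075739860534668) 335
[0 0 0 0 0 0 0 0 0 0 0 0 0 0 0 0 0 0 0 0 0 0 0 0 0 0 0 0 0 0 0 0 0 0 0 0 0
 0 0 0 0 0 0 0 0 0 0 0 0 0 0 0 0 0 0 0]
top 714 [0.4857253  0.3060333  0.01306358] ((501.1904296875, 325.2608947753906), (83.77970123291016, 110.72525787353516), 4.5849151611328125) [0.4554815  0.2685226  0.00718198] [0.54581441 0.37796457 0.01932111]
grip [ 0.5008 -0.0991  0.1174] [ 0.5376 -0.0857  0.1271] [ 0.5193 -0.0922  0.1214]
dishrim ((287.294921875, 71.2426986694336), (506.9029541015625, 99.92984008789062), 5.004492282867432) 219
[0 0 0 0 0 0 0 0 0 0 0 0 0 0 0 0 0 0 0 0 0 0 0 0 0 0 0 0 0 0 0 0 0 0 0 0 0
 0 0 0 0 0 0 0 0 0 0 0 0 0 0 0 0 0 0 0]
[0.5071512  0.32838957 0.18339225] [-179.87981644   -0.28193721    4.31468035] 0.4978913991052675
```

Lid is flat on the mat within 3 mm of its middle. Next is the grip bar at about (0.5195, -0.0905, 0.116).

Call:
play_rows(dp=[[0, 15, 0], [-1.5, 30, 0], [-1.8, 36, 0], [-1.8, 36, 0], [-1.8, 36, 0], [-1.8, 36, 0], [-1.8, 36, 0], [-1.8, 36, 0], [-1.8, 36, 0], [-1.8, 36, 0], [-1.8, 36, 0], [-1.5, 30, 0], [0, 15, 0], [0, 4, 0], [0, 0, 0], [0, 0, 0], [0, 0, 0]], twist=[-0.007, 0, 0, 0, 0, 0, 0, 0, 0, 0, 0, 0, 0, 0, 0, 0, 0], fingers=[-0.1, -0.1, -0.1, -0.1, -0.1, -0.1, -0.1, -0.1, -0.1, -0.1, -0.1, -0.1, -0.1, -0.1, -0.1, -0.1, -0.1])

```text
time_s: 9.12
tool_pos: [0.5202, -0.0891, 0.1799]
tcp_rot: [-179.9, 0.1, 4.8]
contact_force: [-0.5, -0.4, -0.5]
width: 0.453
grasp_force: 0.0
```

Call:
play_rows(dp=[[0, 1.5, 20], [0, 0, 30], [0, 0, 20], [0, 0, 8], [0, 0, 2], [0, 0, 0], [0, 0, 0]], twist=[0, 0, 0, 0, 0, 0, 0], fingers=[-0.1, -0.1, -0.1, -0.1, -0.1, -0.1, -0.1])

```text
time_s: 9.7
tool_pos: [0.5219, -0.0917, 0.1014]
tcp_rot: [180.0, -0.1, 4.8]
contact_force: [0.1, 0.4, -0.4]
width: 0.45
grasp_force: 0.0
```

Call:
play_rows(dp=[[0, 0, 0], [0, 0, 0], [0, 0, 0], [0, 0, 0], [0, 0, 0], [0, 0, 0], [0, 0, 0], [0, 0, 0]], twist=[0, 0, 0, 0, 0, 0, 0, 0], fingers=[-0.3, -0.5, -0.65, -0.75, -0.85, -0.9, -0.9, -0.9], force=20)

```text
time_s: 10.37
tool_pos: [0.5214, -0.0922, 0.1009]
tcp_rot: [180.0, -0.0, 4.7]
contact_force: [0.3, 0.2, 5.5]
width: 0.16
grasp_force: 20.2
```

```bash
cat >> h.py <<'E'
def jaw(tag=None):
    a=np.radians(94.7);e=np.array([np.cos(a),np.sin(a)]);o=np.array([.512,-.004])
    for c in("scene","top"):
        p,d=vision.get_image(c);W=pts(c,d); P=W[(d>0)]
        col=p[d>0].astype(int).sum(1)
        u=(P[:,:2]-o)@e; v=(P[:,:2]-o)@np.array([-e[1],e[0]])
        m=(abs(v)<.03)&(abs(v)>.009)&(P[:,2]>.036)&(P[:,2]<.056)&(u>-.05)&(u<.17)
        h,b=np.histogram(u[m],bins=np.arange(-.05,.17,.004)); w,_=np.histogram(u[m],bins=b,weights=col[m])
        print(c,[(int(1000*x+2),int(n),int(s/n)) for x,n,s in zip(b,h,w) if n])
        if tag and c=='scene': cv2.imwrite(f'pics/{tag}.png',cv2.resize(p[130:260,250:400],None,fx=5,fy=4.6,interpolation=cv2.INTER_CUBIC)[...,::-1])
    s=monitor.read_state();print(s['time_s'],s['tool_pos'],s['contact_force'],s['grasp_force'],s['width'])
E
python3 -c "
from h import *
jaw('grip0')"
```

```text
scene [(-15, 1, 571), (0, 15, 490), (4, 31, 372), (8, 5, 234), (12, 2, 169), (20, 8, 157), (24, 36, 92), (44, 1, 376), (48, 13, 401), (52, 17, 259), (140, 2, 289), (144, 25, 307), (148, 10, 312), (152, 19, 516), (156, 16, 519), (160, 17, 520), (164, 13, 472)]
top [(-3, 5, 261), (0, 15, 372), (4, 10, 298), (8, 5, 229), (12, 7, 188), (16, 3, 147), (20, 20, 94), (24, 3, 64), (44, 8, 193), (48, 16, 255), (140, 18, 166), (144, 13, 241), (148, 21, 341), (152, 21, 413), (156, 23, 421), (160, 15, 425), (164, 2, 384), (168, 1, 414)]
10.4667 [ 0.52134686 -0.09215349  0.10087058] [-0.70851292 -0.026976    6.02657596] 20.238251108676195 0.1608336611971925
```

View pics/grip0.png

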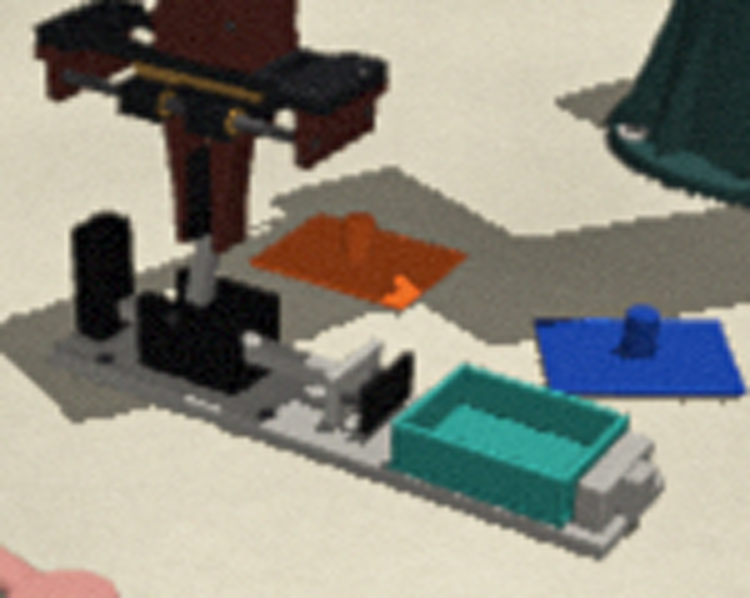

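Bar held between the fingers (crop 205,240). The pad face is at about 25 mm and the dish edge at about 45 mm along the clamp. First pull:

Call:
play_rows(dp=[[0, 2, -0.2], [0, 2, -0.2], [0, 2, -0.2], [0, 2, -0.2], [0, 2, -0.2], [0, 2, -0.2], [0, 2, 0.2], [0, 2, 0.2], [0, 2, 0.2], [0, 2, 0.2], [0, 2, 0.2], [0, 1, 0.2], [0, 0, 0], [0, 0, 0]], twist=[0, 0, 0, 0, 0, 0, 0, 0, 0, 0, 0, 0, 0, 0], fingers=[-0.9, -0.9, -0.9, -0.9, -0.9, -0.9, -0.9, -0.9, -0.9, -0.9, -0.9, -0.9, -0.9, -0.9])

```text
time_s: 11.63
tool_pos: [0.523, -0.1128, 0.1011]
tcp_rot: [-179.8, -0.0, 4.6]
contact_force: [0.4, 9.3, 11.3]
width: 0.156
grasp_force: 20.6
```

```bash
python3 -c "
from h import *
jaw()"
```

```text
scene [(-15, 1, 295), (12, 1, 608), (16, 18, 481), (20, 31, 347), (24, 5, 243), (28, 1, 188), (32, 1, 225), (36, 14, 145), (40, 27, 81), (44, 1, 179), (48, 20, 343), (52, 12, 258), (140, 2, 321), (144, 26, 291), (148, 8, 354), (152, 15, 518), (156, 18, 522), (160, 18, 521), (164, 10, 467), (168, 1, 440)]
top [(12, 11, 339), (16, 15, 395), (20, 8, 209), (24, 3, 178), (28, 4, 158), (32, 10, 95), (36, 14, 119), (40, 1, 220), (44, 10, 181), (48, 16, 256), (140, 17, 168), (144, 13, 246), (148, 21, 347), (152, 23, 413), (156, 23, 424), (160, 17, 423), (168, 1, 425)]
11.7333 [ 0.52299718 -0.11282153  0.10113986] [-0.70266822  8.96825349 11.40085982] 20.631587547250092 0.15377145329255548
```

Call:
play_rows(dp=[[0, -4, -0.5], [0, -4, -0.5], [0, -4, -0.2], [0, -4, 0], [0, -4, 0.3], [0, -4, 0.3], [0, -2, 0], [0, 0, 0], [0, 0, 0]], twist=[0, 0, 0, 0, 0, 0, 0, 0, 0], fingers=[-0.9, -0.9, -0.9, -0.9, -0.9, -0.9, -0.9, -0.9, -0.9])

```text
time_s: 12.48
tool_pos: [0.5213, -0.0916, 0.1012]
tcp_rot: [179.7, -0.0, 4.8]
contact_force: [0.4, -9.7, 2.2]
width: 0.168
grasp_force: 19.9
```

Call:
play_rows(dp=[[0, -0.5, 0], [0, 0, 0]], twist=[0, 0], fingers=[-0.9, -0.9])

```text
time_s: 12.65
tool_pos: [0.5214, -0.0915, 0.1012]
tcp_rot: [179.7, -0.0, 4.8]
contact_force: [-0.3, -11.0, 1.1]
width: 0.156
grasp_force: 19.8
```

Call:
play_rows(dp=[[0, 2, -0.2], [0, 2, -0.2], [0, 2, -0.2], [0, 2, -0.2], [0, 2, -0.2], [0, 2, -0.2], [0, 2, 0], [0, 2, 0.2], [0, 2, 0.2], [0, 2, 0.2], [0, 1, 0], [0, 0, 0], [0, 0, 0]], twist=[0, 0, 0, 0, 0, 0, 0, 0, 0, 0, 0, 0, 0], fingers=[-0.9, -0.9, -0.9, -0.9, -0.9, -0.9, -0.9, -0.9, -0.9, -0.9, -0.9, -0.9, -0.9])

```text
time_s: 13.73
tool_pos: [0.5225, -0.108, 0.1021]
tcp_rot: [-179.9, -0.0, 4.7]
contact_force: [1.3, 5.8, 7.0]
width: 0.151
grasp_force: 20.0
```

```bash
python3 -c "
from h import *
jaw()"
```

```text
scene [(24, 12, 451), (28, 35, 390), (32, 4, 275), (36, 2, 207), (44, 18, 128), (48, 20, 155), (52, 24, 282), (144, 9, 330), (148, 26, 333), (152, 18, 499), (156, 17, 530), (160, 17, 523), (164, 11, 470)]
top [(20, 8, 248), (24, 15, 377), (28, 11, 307), (32, 7, 213), (36, 4, 175), (40, 16, 123), (44, 14, 90), (48, 20, 196), (52, 6, 250), (140, 4, 116), (144, 25, 226), (148, 17, 377), (152, 23, 409), (156, 22, 421), (160, 17, 424), (164, 1, 370), (168, 1, 419)]
13.8333 [ 0.52251024 -0.10801768  0.10209281] [0.29325406 6.04501749 5.95480197] 20.0009223818779 0.15129262621374553
```

Call:
play_rows(dp=[[0, 1.5, 0], [0, 1.5, 0], [0, 1.5, 0.2], [0, 0, 0], [0, 0, 0]], twist=[0, 0, 0, 0, 0], fingers=[-0.9, -0.9, -0.9, -0.9, -0.9])

```text
time_s: 14.25
tool_pos: [0.5227, -0.1117, 0.1017]
tcp_rot: [-179.8, -0.0, 4.7]
contact_force: [1.7, 8.5, 6.7]
width: 0.151
grasp_force: 20.2
```

Call:
play_rows(dp=[[0, 1, 0.1], [0, 1, 0.1], [0, 0, 0]], twist=[0, 0, 0], fingers=[-0.9, -0.9, -0.9])

```text
time_s: 14.5
tool_pos: [0.5228, -0.1129, 0.1016]
tcp_rot: [-179.7, -0.0, 4.6]
contact_force: [1.4, 12.3, 7.7]
width: 0.151
grasp_force: 20.6
```

```bash
python3 -c "
from h import *
jaw('press')"
```

```text
scene [(24, 1, 583), (28, 17, 460), (32, 30, 356), (36, 2, 189), (40, 2, 133), (44, 13, 132), (48, 22, 162), (52, 24, 281), (144, 11, 339), (148, 24, 332), (152, 18, 514), (156, 15, 526), (160, 18, 525), (164, 16, 463), (168, 1, 441)]
top [(24, 10, 319), (28, 14, 380), (32, 5, 228), (36, 5, 165), (40, 15, 112), (44, 13, 89), (48, 21, 196), (52, 6, 249), (140, 7, 121), (144, 24, 232), (148, 18, 382), (152, 21, 420), (156, 21, 423), (160, 15, 429), (164, 1, 375), (168, 2, 420)]
14.6 [ 0.52279374 -0.11290879  0.10161964] [ 2.43968106 11.22589264  7.9151984 ] 20.571442460641265 0.15075083848536958
```

View pics/press.png

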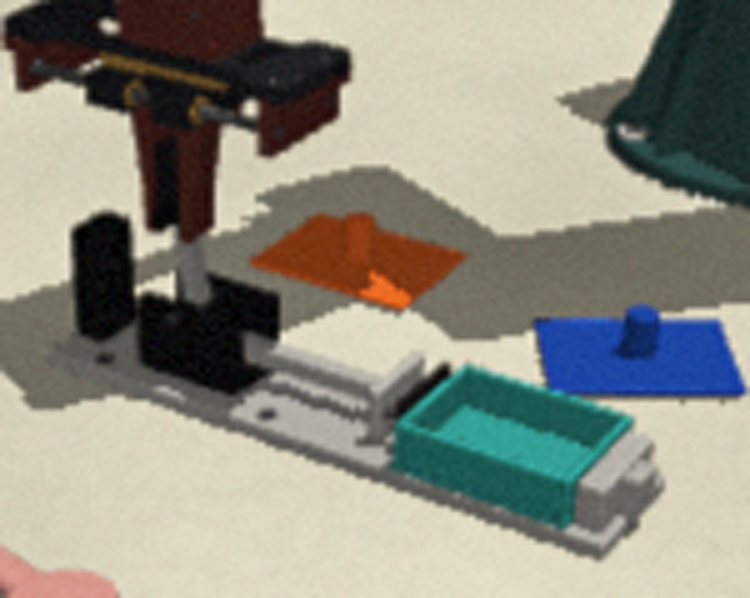

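Pad is on the dish and the dish is against the stop (crop 420,400), pressed by an estimated 4–5 mm. The fingertips seem to rub the lever below the bar, so I'll let the trigger go, regrip higher for clean readings, and make the final measured pull.

Call:
play_rows(dp=[[0, -4, -0.2], [0, -4, -0.2], [0, -4, -0.2], [0, -4, 0], [0, -4, 0.2], [0, -3, 0.2], [0, -1, 0], [0, 0, 0], [0, 0, 0], [0, 0, 0], [0, 0, -3], [0, 0, -2.5], [0, 0, 0], [0, 0, 0]], twist=[0, 0, 0, 0, 0, 0, 0, 0, 0, 0, 0, 0, 0, 0], fingers=[-0.9, -0.9, -0.9, -0.9, -0.9, -0.9, -0.9, -0.5, -0.4, -0.4, -0.4, -0.4, -0.4, -0.4])

```text
time_s: 15.77
tool_pos: [0.5211, -0.0921, 0.1072]
tcp_rot: [180.0, -0.0, 4.7]
contact_force: [-0.5, 0.3, 0.9]
width: 0.3
grasp_force: 0.0
```

```bash
python3 -c "
from h import *
jaw()"
```

```text
scene [(24, 13, 484), (28, 35, 376), (32, 3, 265), (36, 1, 234), (40, 1, 149), (44, 12, 132), (48, 24, 152), (52, 22, 282), (144, 10, 337), (148, 22, 317), (152, 20, 502), (156, 15, 530), (160, 17, 535), (164, 14, 477), (168, 1, 448)]
top [(20, 8, 247), (24, 14, 377), (28, 10, 311), (32, 5, 207), (36, 3, 161), (40, 14, 113), (44, 14, 79), (48, 21, 197), (52, 6, 249), (140, 6, 117), (144, 25, 229), (148, 16, 377), (152, 21, 411), (156, 23, 421), (160, 17, 420), (168, 1, 416)]
15.8667 [ 0.5209807  -0.09201598  0.10701506] [-0.78420754 -0.21790771  0.66499151] 0.0 0.30159421909206036
```

Call:
play_rows(dp=[[0, 0, 0], [0, 0, 0], [0, 0, 0], [0, 0, 0], [0, 0, 0], [0, 0, 0]], twist=[0, 0, 0, 0, 0, 0], fingers=[-0.6, -0.7, -0.8, -0.9, -0.9, -0.9], force=20)

```text
time_s: 16.37
tool_pos: [0.5208, -0.0916, 0.1069]
tcp_rot: [-180.0, 0.0, 4.7]
contact_force: [0.4, 3.0, -0.2]
width: 0.158
grasp_force: 20.0
```

Call:
play_rows(dp=[[0, -1, 0], [0, 0, 0], [0, 0, 0]], twist=[0, 0, 0], fingers=[-0.9, -0.9, -0.9])

```text
time_s: 16.62
tool_pos: [0.5209, -0.0913, 0.1069]
tcp_rot: [180.0, 0.0, 4.7]
contact_force: [1.0, -0.2, -2.3]
width: 0.151
grasp_force: 20.0
```

Call:
play_rows(dp=[[0, -1, 0], [0, 0, 0], [0, 0, 0]], twist=[0, 0, 0], fingers=[-0.9, -0.9, -0.9])

```text
time_s: 16.87
tool_pos: [0.5209, -0.0912, 0.1069]
tcp_rot: [179.9, 0.0, 4.7]
contact_force: [0.2, -5.2, -3.7]
width: 0.153
grasp_force: 20.0
```

Call:
play_rows(dp=[[0, 2, -0.2], [0, 2, -0.2], [0, 2, -0.2], [0, 2, -0.2], [0, 2, -0.2], [0, 2, -0.1], [0, 1.5, 0], [0, 0, 0], [0, 0, 0]], twist=[0, 0, 0, 0, 0, 0, 0, 0, 0], fingers=[-0.9, -0.9, -0.9, -0.9, -0.9, -0.9, -0.9, -0.9, -0.9])

```text
time_s: 17.62
tool_pos: [0.5216, -0.1014, 0.108]
tcp_rot: [-179.8, 0.0, 4.7]
contact_force: [0.4, 8.8, -0.2]
width: 0.153
grasp_force: 20.0
```

```bash
python3 -c "
from h import *
jaw()"
```

```text
scene [(28, 15, 451), (32, 34, 370), (36, 1, 192), (40, 1, 116), (44, 15, 142), (48, 21, 149), (52, 25, 292), (144, 10, 338), (148, 22, 324), (152, 15, 515), (156, 16, 539), (160, 15, 522), (164, 15, 473), (168, 1, 438)]
top [(24, 6, 231), (28, 15, 374), (32, 9, 313), (36, 4, 163), (40, 14, 111), (44, 14, 88), (48, 21, 195), (52, 6, 247), (140, 7, 120), (144, 24, 230), (148, 17, 383), (152, 23, 416), (156, 21, 422), (160, 16, 427), (164, 2, 382), (168, 1, 419)]
17.7167 [ 0.52155476 -0.10134607  0.10801359] [ 1.04476221  8.75621552 -0.2908622 ] 20.000125765800476 0.1526456551133204
```

Call:
play_rows(dp=[[0, 1.5, 0], [0, 1.5, 0], [0, 0, 0], [0, 0, 0], [0, 0, 0]], twist=[0, 0, 0, 0, 0], fingers=[-0.9, -0.9, -0.9, -0.9, -0.9])

```text
time_s: 18.13
tool_pos: [0.5218, -0.104, 0.1081]
tcp_rot: [-179.8, 0.0, 4.7]
contact_force: [1.0, 10.2, 1.4]
width: 0.149
grasp_force: 20.0
```

```bash
python3 -c "
from h import *
jaw('final')"
```

```text
scene [(-23, 1, 579), (28, 8, 427), (32, 33, 409), (36, 8, 354), (40, 2, 222), (44, 11, 130), (48, 23, 142), (52, 27, 284), (144, 10, 340), (148, 21, 315), (152, 18, 500), (156, 16, 531), (160, 17, 533), (164, 12, 469), (168, 3, 416)]
top [(28, 14, 350), (32, 14, 330), (36, 5, 168), (40, 14, 111), (44, 14, 82), (48, 21, 195), (52, 6, 256), (140, 4, 109), (144, 25, 224), (148, 18, 373), (152, 21, 415), (156, 23, 418), (160, 17, 427), (168, 1, 409)]
18.2333 [ 0.52175096 -0.10397491  0.10803655] [ 0.86399836 10.25223468  0.73582849] 20.00023126602173 0.15393331786986422
```

View pics/final.png

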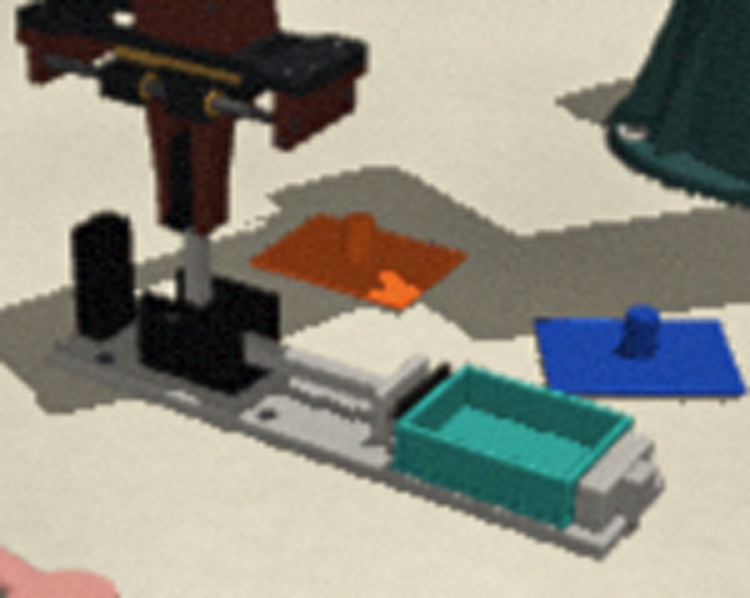

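The pad is pressed about 7 mm: 12.7 mm of bar travel from rest gives 0.206 rad, which is 5.2 mm on top of the 1–2.5 mm left over. The camera shift agrees. The dish sits on the stop, and the force holds steady at 10 N. Handing in.

```bash
python3 -c "
from h import *
print(order.finish_job())"
```

```text
the job is handed in; nothing more can be done
None
```

The lid lies flat on the cork mat, 2–3 mm from its middle, and the pad presses the dish against the stop by an estimated 7 mm (6.2–7.6 mm); I handed the job in with the trigger still held pulled, and the result of the judging was not shown.

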